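# Size a weighing dish in the stepped gauge and set its marker

### The job

Size the empty dish that stands in front of the wooden stepped gauge: sliding it flat along the bench (do not lift or tip it), try it in the bays in turn, from the smallest upward, pressing it into each mouth, until it enters one, and push it fully home there. Only then slide the steel marker on top of the gauge along to the centre line of the bay that took the dish. Leave the two other dishes where they stand.

Things in the scene. Friction and masses are not known exactly. Their poses are not given: they have to be found in the camera images.
- gauge: Fixed wooden comb, 118 mm deep (its x), 324 wide (y), 16 high, with four straight bays open at top and front, bench as floor, walls 12 mm. Origin: on the bench, midway along the front edge where the bays open; x points into the bays (away from the robot), y left. A dish enters a bay 4 mm wider than itself and, fully home, stands out 4 mm past the front edge. A dark line on top marks each bay's centre.
- bay1 (a point): middle of the mouth of the first, smallest bay, on the bench at the front edge; gauge y = -123 mm (rightmost). Bay 54 mm wide, 46 deep; no dish enters it. A bay too small stops a dish with its centre still 10 to 26 mm in front of the front edge.
- bay2 (a point): middle of the mouth of the second bay, on the bench at the front edge; gauge y = -53 mm. Bay 62 mm wide, 54 deep.
- bay3 (a point): middle of the mouth of the third bay, on the bench at the front edge; gauge y = +25 mm. Bay 70 mm wide, 62 deep.
- bay4 (a point): middle of the mouth of the fourth, largest bay, on the bench at the front edge; gauge y = +111 mm (leftmost). Bay 78 mm wide, 70 deep.
- dish_a_mid (a point): centre (half-way up) of a round open aluminium dish with upright sides: 24 mm high, floor and wall 4 mm, about 50 g, loose. The three dishes are 58, 66 and 74 mm across; which this is, is found by trying. The one to size stands in front of the gauge, 0.42 to 0.46 m ahead of the robot and within 0.12 m of its centre line; the others stand over 0.25 m to the left and right.
- dish_b_mid (a point): centre (half-way up) of a round open aluminium dish with upright sides: 24 mm high, floor and wall 4 mm, about 50 g, loose. The three dishes are 58, 66 and 74 mm across; which this is, is found by trying. The one to size stands in front of the gauge, 0.42 to 0.46 m ahead of the robot and within 0.12 m of its centre line; the others stand over 0.25 m to the left and right.
- dish_c_mid (a point): centre (half-way up) of a round open aluminium dish with upright sides: 24 mm high, floor and wall 4 mm, about 50 g, loose. The three dishes are 58, 66 and 74 mm across; which this is, is found by trying. The one to size stands in front of the gauge, 0.42 to 0.46 m ahead of the robot and within 0.12 m of its centre line; the others stand over 0.25 m to the left and right.
- marker_mid (a point): centre (half-way up) of the steel marker block that slides along the top of the gauge: 24 mm (gauge x) by 18 mm (gauge y) by 30 mm high, resting on the gauge's top, its centre 98 mm behind the front edge and 31 mm above the bench; a small pointer on its front shows the line it is set to.
- marker (a joint): travel of the marker along the gauge's +y (left), m; its centre is at gauge y = -0.140 + this value; range 0 to 0.275. It starts parked at 0 to 0.025, behind the first bay, and stands at the centre line of the second, third, fourth bay at 0.087, 0.165, 0.251. About 1.5 N moves it; it stays where it is left.
Not all that is in view belongs to the job. What is shaped like the part that bears dish_c_mid but turquoise or yellow is not meant.

How it is judged:
By the outcome, as a careful person would: the job done as asked, in the order asked, and still so for the second after the job is handed in, with the robot touching nothing.
It also fails if it takes over 72 s, if anything falls off the work surface, if the arm or the gripper's body presses on something with over 40 N, if the wrist force passes 120 N, or if a joint passes its speed limit or range.

### The arm

A 6-joint arm with a two-finger parallel gripper is mounted at the origin on the work surface. World frame = base frame: x ahead of the robot, y to its left, z up, the work surface at z = 0. Lengths are in mm, angles in rad, forces in N, time in s.
With the tool pointing down it reaches from about 350 to 975 mm from the base axis. Payload 7.1 kg.
Tool frame: the origin (TCP) lies at the very end of the fingers, on their centre line; the grasp point (between the pads) lies 19 mm behind it (r.grasp_offset is the distance from the TCP to the grasp point, in mm); z points along the fingers, y is the line along which they close (so a half turn about z gives the same grasp; the last joint's range is limited). The gripper opens to 88 mm and grips with 3 to 60 N. Pads are 20 mm wide; open, the fingers measure 115 mm over their backs; the gripper's body (75 mm by 178 mm) begins 61 mm behind the grasp point.
Start: joints at [1.265, 0.423, 1.63, -0, 1.089, -0.019], TCP at [176.771, 599.464, 222.675] pointing down, gripper open.
Joint ranges: [-3, 3], [-0.9, 2.11], [0.09, 2.58], [-1.31, 4.45], [0.11, 2.69], [-2.54, 2.54]. Speed limits (rad/s): [2.39, 2.39, 3.01, 3.14, 3.14, 3.14].

### API

Orientations are given as a unit quaternion [x, y, z, w].
In Python, from rig import status, imaging, workorder, r gives the robot as it stands.
- The arm moves only by the tool jog_arm, never from a script. Its argument "series" is a list that holds one entry, the list of rows, each a list of 4 numbers: the shift along the tool's x, y, z each as a share of 0.2 m, from -1 to 1, then the turn about the tool's z as a share of 45 degrees, from -1 to 1. A call has 1 to 8 rows; each row is the pose to reach, as a shift and turn from the pose commanded when the call began, along the tool's axes at that moment; what a row does not reach only later rows make up. A row lasts 1/10 s, in which the tool goes at most 50 mm and 8.59 degrees, less where a joint would pass 70% of its speed; a pose out of reach is approached as far as the arm can. A call with a number of a shift or a turn outside -1 to 1 is refused whole. A call with a gripper value outside its range is refused whole. "grip" is the finger opening in mm, from 0 to 87.8, set as the call begins (left out, the last holds). The fingers move at their own pace and stop on an object; the grip force is fixed at half the most. Time passes only in rows, so rows that repeat a pose let the fingers close. It gives the time, the measured TCP pose, the force, the opening and the grip force at its end, in the units of the state.
- status.state(): the state, without advancing time (a new reading comes with each control period).
- imaging.get_image(name): name is "scene" or "top"; returns the picture (384x512x3 uint8, red, green, blue); there is no depth.
- imaging.calibration(name): a dict with "fovy" (degrees; the focal length in pixels is half the picture's height over the tangent of half this angle, whatever the lens; pixels are square), "cx", "cy" (the principal point, pixels), "R" (3x3) and "t" (3): a world point X has camera coordinates R X + t. Camera axes: x right, y down, z forward; pixel columns grow to the right and rows downward; lengths in mm; the calibration is good to about 2 mm. A picture is of the moment at which its call begins. calibration takes no time and is no camera call.
- workorder.hand_in(): hands the job in; it is judged then, once.
The state is a dict: "t": time; "qpos": joint angles; "qd": joint speeds; "tau": joint torques, N m; "eef_pos": TCP position; "tcp_rot": TCP orientation; "wrist_force": force on the tool from outside, world axes, zero at the start; "wrist_torque": the same for the moment, N m; "finger_gap": opening from 0.0 (shut) to 1.0 (fully open); "grip_force": force on a finger pad.
Only numpy, scipy, OpenCV 4.12 (cv2) and the standard library are available. Lean on these libraries where they do the work, as an engineer would, in place of code of your own. Each camera call takes 0.05 s, during which the arm holds its last target. There are 200 camera calls.

## Working session

There is one attempt and no reset: what is moved stays moved. The work goes in short steps, Python scripts to look and compute and a tool call to move; the robot and the scene stay as the last step left them, time stands still between calls to the robot, and variables do not carry over. Pictures are saved under pics/ and viewed, at most 10 in all, crops included, and the job is handed in when it is done.

Besides the shell and the picture viewer there is one more tool, called by a JSON object that holds its "name" and its "arguments". jog_arm: Moves the arm, as the interface text tells. Shift numbers are shares of 0.2 m and turn numbers shares of 45 degrees, none past 1 either way. Its arguments: {"type":"object","properties":{"series":{"type":"array","items":{"type":"array","items":{"type":"array","items":{"type":"number","minimum":-1,"maximum":1}}}},"grip":{"type":"number"}},"required":["series"]}

```bash
mkdir -p pics
python3 - <<'E'
from rig import status, imaging
import cv2
for n in("scene","top"):
    im=imaging.get_image(n); cv2.imwrite(f"pics/{n}0.png",im[:,:,::-1]); c=imaging.calibration(n); print(n,c)
s=status.state();print(s)
E
```

```text
scene {'fovy': 43.17296413928595, 'cx': 254.9535684874707, 'cy': 203.5757817040279, 'R': array([[-0.17272048,  0.98494433, -0.00723172],
       [ 0.71803289,  0.1208821 , -0.68543146],
       [-0.67423765, -0.12358067, -0.72810124]]), 't': array([  91.25682779, -321.18097095, 1415.70075686])}
top {'fovy': 48.72214874925216, 'cx': 251.49836447184728, 'cy': 196.84737228344179, 'R': array([[-6.95594429e-04, -9.99984966e-01,  5.43918903e-03],
       [-9.90742028e-01, -4.92594738e-05, -1.35757990e-01],
       [ 1.35756217e-01, -5.48326567e-03, -9.90727098e-01]]), 't': array([ -17.75902369,  500.95804584, 1079.44820282])}
{'t': 0.1, 'qpos': array([ 1.26498869e+00,  4.23747952e-01,  1.63060814e+00,  6.04754287e-06,
        1.08865518e+00, -1.89892875e-02]), 'qd': array([ 0.00088467,  0.0008483 , -0.00246986,  0.00011433,  0.00062317,
       -0.00060128]), 'tau': array([ 3.95701682e-04, -5.45614851e+01, -2.74325269e+01,  6.45617838e-02,
        1.88112224e-02, -1.15993495e-05]), 'eef_pos': array([176.6248283 , 598.98279501, 221.99187399]), 'tcp_rot': array([ 1.42919471e-01,  9.89734066e-01, -6.99541914e-04, -1.17327675e-04]), 'wrist_force': array([1.24895693, 0.08354223, 0.02777444]), 'wrist_torque': array([0.03899375, 0.04455176, 0.00355389]), 'grip_force': 0.0, 'finger_gap': 0.9977931712833882}
```

View pics/top0.png

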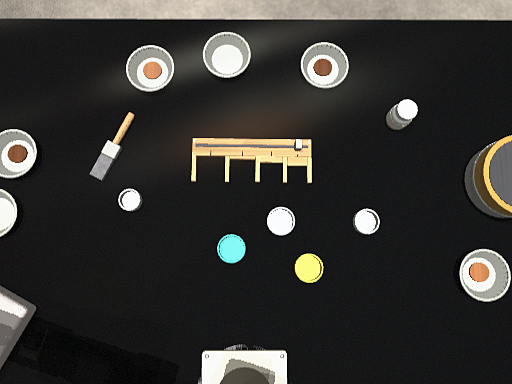

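View pics/scene0.png

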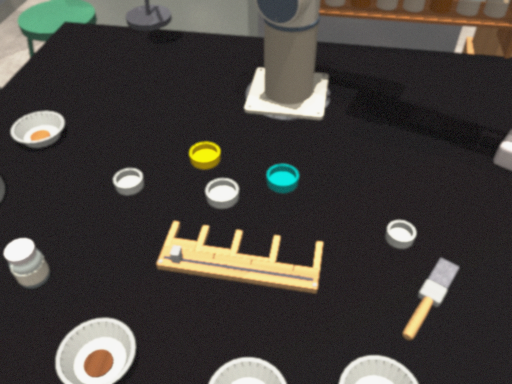

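The top view shows the dish at about (281,221). The gauge spans columns 192-312 and rows 138-182, with the marker at (298,145). Turquoise and yellow distractors are at (231,249) and (309,268).

```bash
cat > h.py <<'E'
import numpy as np, cv2
from rig import status, imaging
def K(n):
    c=imaging.calibration(n); f=192/np.tan(np.radians(c['fovy']/2)); return c,f
def back(n,uv,z):
    c,f=K(n); uv=np.atleast_2d(uv).astype(float)
    d=np.c_[(uv[:,0]-c['cx'])/f,(uv[:,1]-c['cy'])/f,np.ones(len(uv))]@c['R']
    o=-c['R'].T@c['t']; return o+d*((z-o[2])/d[:,2])[:,None]
def proj(n,X):
    c,f=K(n); p=np.atleast_2d(X)@c['R'].T+c['t']; return np.c_[f*p[:,0]/p[:,2]+c['cx'],f*p[:,1]/p[:,2]+c['cy']]
def g2w(g,x,y,z=0):  # g=(ox,oy,th)
    c,s=np.cos(g[2]),np.sin(g[2]); return np.array([g[0]+c*x-s*y,g[1]+s*x+c*y,z])
WALL=[(-162,-150),(-96,-84),(-22,-10),(60,72),(150,162)]
def outline():  # comb top, gauge coordinates
    D=[46,54,62,70]; C=[-123,-53,25,111]; W=[54,62,70,78]; P=[(118,-162),(0,-162)]
    for d,c,w in zip(D,C,W): P+=[(0,c-w/2),(d,c-w/2),(d,c+w/2),(0,c+w/2)]
    return P+[(0,162),(118,162)]
E
python3 - <<'E'
from h import *
from scipy.optimize import minimize
im={n:cv2.imread(f"pics/{n}0.png") for n in("top","scene")}
def wood(n):
    h=cv2.cvtColor(im[n],cv2.COLOR_BGR2HSV); m=((h[...,0]>8)&(h[...,0]<28)&(h[...,1]>50)&(h[...,2]>110)).astype(np.uint8)
    k=np.zeros_like(m)
    r=(185,130,320,190) if n=="top" else (150,215,330,295)
    k[r[1]:r[3],r[0]:r[2]]=m[r[1]:r[3],r[0]:r[2]]; return cv2.morphologyEx(k,cv2.MORPH_CLOSE,np.ones((3,3)))
def rend(n,g):
    q=proj(n,[g2w(g,x,y,16) for x,y in outline()]); S=4
    r=np.zeros((384*S,512*S),np.uint8); cv2.fillPoly(r,[np.round(((q+.5)*S-.5)*16).astype(np.int32)],255,shift=4)
    return cv2.resize(r,(512,384),interpolation=cv2.INTER_AREA)/255.
for n in("top","scene"):
    m=wood(n); best=None
    f=lambda v:np.abs(rend(n,(v[0],v[1],v[2]/300))-m).sum()
    best=min((minimize(f,[x,0,t*300],method="Nelder-Mead",options=dict(initial_simplex=np.array([[x,0,0],[x+15,0,0],[x,15,0],[x,0,10]])+[0,y,t*300])) for x in(545,560) for y in(-10,5,15) for t in(-.05,0,.05)),key=lambda r:r.fun)
    v=best.x; g=(v[0],v[1],v[2]/300); print(n,m.sum(),best.fun,g)
    o=cv2.resize(im[n],None,fx=4,fy=4,interpolation=cv2.INTER_CUBIC)
    q=proj(n,[g2w(g,x,y,16) for x,y in outline()]); cv2.polylines(o,[np.round((q+.5)*4-.5).astype(np.int32)],True,(255,0,255),1)
    o=o[490:1090,700:1340] if n=="top" else o[660:1200,580:1340]
    cv2.imwrite(f"pics/fit_{n}.png",o)
# dish ring: bright low-saturation blob
for n,uv in(("top",(281,221)),("scene",(222,192))):
    h=cv2.cvtColor(im[n],cv2.COLOR_BGR2HSV); m=((h[...,2]>70)&(h[...,1]<90)).astype(np.uint8)
    k,l,s,c=cv2.connectedComponentsWithStats(m); i=l[uv[1]-12:uv[1]+13,uv[0]-12:uv[0]+13]; i=np.bincount(i[i>0]).argmax()
    P=cv2.findContours((l==i).astype(np.uint8),0,1)[0][0]; e=cv2.fitEllipse(P); print(n,s[i],e,back(n,[e[0]],12),back(n,[e[0]],24))
E
```

```text
top 2858 396.8078431372549 (np.float64(545.4458180940956), np.float64(-16.547753579857186), np.float64(-0.014000845238492154))Traceback (most recent call last):
  File "<stdin>", line 16, in <module>
  File "<stdin>", line 16, in <genexpr>
    res = _minimize_neldermead(fun, x0, args, callback, bounds=bounds,
                               **options)
    fxr = func(xr)
    fx = function(np.copy(x), *(wrapper_args + args))
  File "<stdin>", line 15, in <lambda>
  File "<stdin>", line 10, in rend
  File "h.py", line 10, in proj
    c,f=K(n); p=np.atleast_2d(X)@c['R'].T+c['t']; return np.c_[f*p[:,0]/p[:,2]+c['cx'],f*p[:,1]/p[:,2]+c['cy']]
        ~^^^
  File "h.py", line 4, in K
    c=imaging.calibration(n); f=192/np.tan(np.radians(c['fovy']/2)); return c,f
ValueError: time passes only in moves, steps and waits
```

View pics/fit_top.png

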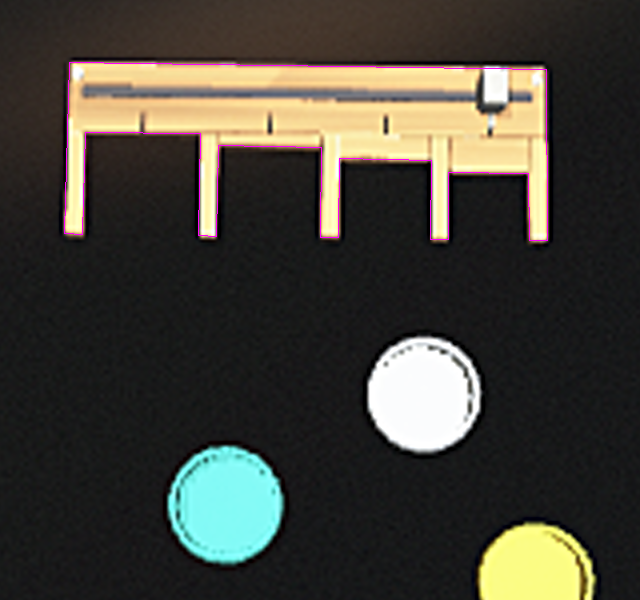

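The overlay fits the gauge outline closely. The dish looks like one of the larger ones. Next I'll cross-check with the scene camera, using a cached calibration.

```bash
sed -i 's/^def K(n):/import functools\n@functools.cache\ndef K(n):/' h.py
python3 - <<'E'
from h import *
from scipy.optimize import minimize
im={n:cv2.imread(f"pics/{n}0.png") for n in("top","scene")}
n="scene";h=cv2.cvtColor(im[n],cv2.COLOR_BGR2HSV); m=((h[...,0]>8)&(h[...,0]<28)&(h[...,1]>50)&(h[...,2]>110)).astype(np.uint8)
k=np.zeros_like(m);k[215:295,150:330]=m[215:295,150:330];k=cv2.morphologyEx(k,cv2.MORPH_CLOSE,np.ones((3,3)))
def rend(g):
    r=np.zeros((1536,2048),np.uint8)
    a=proj(n,[g2w(g,x,y,16) for x,y in outline()]);b=proj(n,[g2w(g,x,y,0) for x,y in outline()])
    I=lambda q:np.round(((q+.5)*4-.5)*16).astype(np.int32)
    cv2.fillPoly(r,[I(a)],255,shift=4)
    for i in range(len(a)): cv2.fillConvexPoly(r,cv2.convexHull(I(np.array([a[i],a[i-1],b[i-1],b[i]],))),255,shift=4)
    return cv2.resize(r,(512,384),interpolation=cv2.INTER_AREA)/255.
f=lambda v:np.abs(rend((v[0],v[1],v[2]/300))-k).sum()
R=minimize(f,[545,-16,-4],method="Nelder-Mead",options=dict(initial_simplex=[[545,-16,-4],[552,-16,-4],[545,-9,-4],[545,-16,3]]))
print(k.sum(),R.fun,R.x)
g=(545.45,-16.55,-.0140)
mt=back("top",[((700+495)/4,(490+77)/4)],46)[0]; print("marker top",mt, "gauge y", [ (p-g2w(g,0,0,46))@[np.sin(.014),np.cos(.014),0] for p in[mt]])
for n,uv in(("top",(281,221)),("scene",(222,192))):
    h=cv2.cvtColor(im[n],cv2.COLOR_BGR2HSV); m=((h[...,2]>70)&(h[...,1]<90)).astype(np.uint8)
    _,l,s,c=cv2.connectedComponentsWithStats(m); i=l[uv[1]-12:uv[1]+13,uv[0]-12:uv[0]+13]; i=np.bincount(i[i>0]).argmax()
    e=cv2.fitEllipse(cv2.findContours((l==i).astype(np.uint8),0,1)[0][0]); print(n,s[i],e,back(n,[e[0]],12),back(n,[e[0]],20))
E
```

```text
5382 470.34117647058827 [543.9093254  -16.89769582  -4.30328269]
marker top [ 646.55300037 -143.03944445   46.        ] gauge y [np.float64(-125.06165292207683)]
top [267 207  28  29 650] ((280.55560302734375, 220.75537109375), (27.53759002685547, 28.438648223876953), 6.979954242706299) [[439.81708063 -95.2849893   12.        ]] [[439.17702726 -94.69171321  20.        ]]
scene [204 177  36  32 925] ((221.845947265625, 192.2667999267578), (31.79112434387207, 35.188270568847656), 86.70401763916016) [[438.05686754 -93.54527686  12.        ]] [[445.69210619 -91.36892756  20.        ]]
```

{"name": "jog_arm", "arguments": {"series": [[[-0.745, -0.985, 0, -0.347], [-0.745, -0.985, 0, -0.347], [-0.745, -0.985, 0, -0.347], [-0.745, -0.985, 0, -0.347], [-0.745, -0.985, 0, -0.347], [-0.745, -0.985, 0, -0.347], [-0.745, -0.985, 0, -0.347]]], "grip": 20}}

```text
t: 0.8
eef_pos: [264.4, 367.9, 222.9]
tcp_rot: [0.008, 1.0, 0.0, 0.0]
wrist_force: [0.3, 0.6, 0.1]
finger_gap: 0.404
grip_force: 0.0
```

```bash
cat >> h.py <<'E'
from scipy.spatial.transform import Rotation
G=(545.,-16.6,-.0142)
def w2g(p):
    c,s=np.cos(G[2]),np.sin(G[2]); x,y=p[0]-G[0],p[1]-G[1]; return np.round([c*x+s*y,-s*x+c*y,p[2]],1)
def go(x,y,z):  # gauge frame target -> shares
    s=status.state(); R=Rotation.from_quat(s['tcp_rot']); d=R.inv().apply(g2w(G,x,y,z)-s['eef_pos'])
    t=R.as_matrix()[:,1]; yaw=np.degrees(np.arctan2(t[1],t[0]))-90-np.degrees(G[2])
    print("t %.1f"%s['t'],"at",w2g(s['eef_pos']),"shares",np.round(d/200,4),"turn",round(yaw/45,4),"F",np.round(s['wrist_force'],1),"gap",round(s['finger_gap']*87.8,1),"q6",round(s['qpos'][5],2))
E
python3 -c "
from h import *
d=w2g([439.2,-94.6,60]);print(d);go(*d)"
```

```text
[-104.7  -79.5   60. ]
t 0.8 at [-286.   380.5  222.9] shares [-0.9121 -2.2982  0.8131] turn -0.0031 F [0.3 0.6 0.1] gap 35.5 q6 -0.63
```

{"name": "jog_arm", "arguments": {"series": [[[-0.456, -1, 0, 0], [-0.456, -1, 0, 0], [-0.456, -1, 0, 0], [-0.456, -1, 0, 0], [-0.456, -1, 0, 0], [-0.456, -1, 0, 0]]]}}

```text
t: 1.4
eef_pos: [353.6, 166.5, 222.8]
tcp_rot: [0.008, 1.0, 0.0, 0.0]
wrist_force: [0.4, 1.0, 0.3]
finger_gap: 0.226
grip_force: 0.0
```

{"name": "jog_arm", "arguments": {"series": [[[-0.456, -1, 0.3, 0], [-0.456, -1, 0.3, 0], [-0.456, -1, 0.3, 0], [-0.456, -1, 0.3, 0], [-0.456, -1, 0.3, 0], [-0.456, -1, 0.3, 0]]]}}

```text
t: 2.0
eef_pos: [442.5, -34.9, 161.7]
tcp_rot: [0.008, 1.0, 0.0, -0.0]
wrist_force: [-0.3, 0.3, -0.5]
finger_gap: 0.227
grip_force: 0.0
```

```bash
python3 -c "
from h import *
go(-104.7,-79.5,40)"
```

```text
t 2.0 at [-102.2  -19.7  161.7] shares [ 0.0114 -0.299   0.6083] turn -0.0025 F [-0.3  0.3 -0.5] gap 20.0 q6 -1.66
```

{"name": "jog_arm", "arguments": {"series": [[[0.0115, -0.299, 0.3, 0], [0.0115, -0.299, 0.608, 0], [0.0115, -0.299, 0.608, 0], [0.0115, -0.299, 0.608, 0], [0.0115, -0.299, 0.608, 0]]]}}

```text
t: 2.5
eef_pos: [437.6, -92.3, 41.1]
tcp_rot: [0.007, 1.0, 0.0, -0.001]
wrist_force: [0.3, 0.4, 0.1]
finger_gap: 0.228
grip_force: 0.0
```

```bash
python3 -c "
from h import *
go(-104.7,-79.5,7)
a=imaging.get_image('top')[170:270,220:353,::-1];b=imaging.get_image('scene')[130:230,150:283,::-1]
cv2.imwrite('pics/c1.png',cv2.resize(np.vstack([a,b]),None,fx=3,fy=3,interpolation=cv2.INTER_CUBIC))"
```

```text
t 2.5 at [-106.3  -77.3   41.1] shares [-0.0084 -0.0113  0.1707] turn 0.0014 F [0.3 0.4 0.1] gap 20.0 q6 -1.79
```

View pics/c1.png

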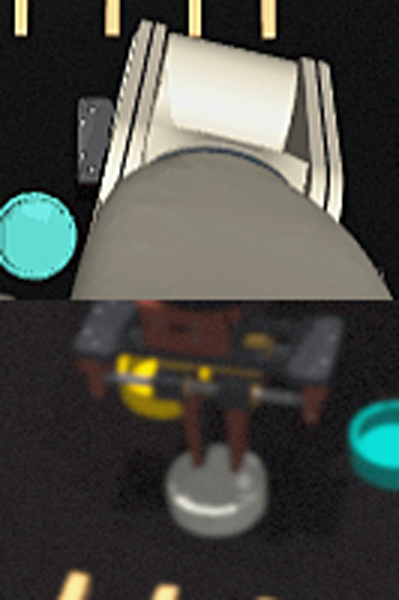

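The top view is blocked by the arm. In the scene crop, both finger tips hang over the dish opening at about (217,463), so I'm going down inside it.

{"name": "jog_arm", "arguments": {"series": [[[-0.0085, -0.0115, 0, 0], [-0.0085, -0.0115, 0.1, 0], [-0.0085, -0.0115, 0.168, 0], [-0.0085, -0.0115, 0.168, 0], [-0.0085, -0.0115, 0.168, 0]]]}}

```text
t: 3.1
eef_pos: [440.0, -96.3, 8.6]
tcp_rot: [0.007, 1.0, -0.0, 0.001]
wrist_force: [0.2, -0.4, 0.5]
finger_gap: 0.228
grip_force: 0.0
```

{"name": "jog_arm", "arguments": {"series": [[[0, 0, 0, 0], [0, 0, 0, 0], [0, 0, 0, 0], [0, 0, 0, 0], [0, 0, 0, 0], [0, 0, 0, 0]]], "grip": 26}}

```text
t: 3.7
eef_pos: [439.1, -96.3, 7.5]
tcp_rot: [0.007, 1.0, 0.0, -0.0]
wrist_force: [0.3, -0.8, 1.4]
finger_gap: 0.296
grip_force: 0.0
```

```bash
python3 -c "
from h import *
go(-60,-123,8)"
```

```text
t 3.7 at [-104.7  -81.2    7.5] shares [-0.2236 -0.209  -0.0026] turn -0.0002 F [ 0.3 -0.8  1.4] gap 26.0 q6 -1.8
```

{"name": "jog_arm", "arguments": {"series": [[[0, 0, -0.0075, 0], [0, 0, -0.0075, 0], [0, 0, -0.0075, 0], [0, 0, -0.0075, 0], [0, 0, -0.0075, 0], [0, 0, -0.0075, 0]]], "grip": 50}}

```text
t: 4.3
eef_pos: [439.1, -96.3, 9.0]
tcp_rot: [0.007, 1.0, -0.0, -0.0]
wrist_force: [-1.0, -0.5, 1.5]
finger_gap: 0.533
grip_force: 27.4
```

{"name": "jog_arm", "arguments": {"series": [[[0, 0, 0, 0], [0, 0, 0, 0], [-0.1, -0.1, 0, 0], [-0.22, -0.209, 0, 0], [-0.22, -0.209, 0, 0], [-0.22, -0.209, 0, 0], [-0.22, -0.209, 0, 0]]], "grip": 45}}

```text
t: 5.0
eef_pos: [482.0, -138.4, 8.9]
tcp_rot: [0.007, 1.0, 0.0, -0.0]
wrist_force: [1.4, -0.6, 1.8]
finger_gap: 0.514
grip_force: 1.2
```

```bash
python3 -c "
from h import *
go(-26,-123,9)"
```

```text
t 5.0 at [ -61.2 -122.6    8.9] shares [-0.1762 -0.0018 -0.0003] turn -0.0001 F [ 1.4 -0.6  1.8] gap 45.1 q6 -1.86
```

{"name": "jog_arm", "arguments": {"series": [[[-0.06, -0.002, 0, 0], [-0.11, -0.002, 0, 0], [-0.145, -0.002, 0, 0], [-0.165, -0.002, 0, 0], [-0.18, -0.002, 0, 0], [-0.18, -0.002, 0, 0], [-0.18, -0.002, 0, 0]]]}}

```text
t: 5.7
eef_pos: [518.3, -139.5, 8.9]
tcp_rot: [0.007, 1.0, 0.0, -0.0]
wrist_force: [-0.1, -0.0, 1.1]
finger_gap: 0.509
grip_force: 0.0
```

```bash
python3 -c "
from h import *
go(-19,-123,9)
b=imaging.get_image('scene')[170:300,120:340,::-1]
cv2.imwrite('pics/c2.png',cv2.resize(b,None,fx=3,fy=3,interpolation=cv2.INTER_CUBIC))"
```

```text
t 5.7 at [ -24.9 -123.3    8.9] shares [-0.0297  0.0015 -0.0006] turn -0.0 F [-0.1 -0.   1.1] gap 44.7 q6 -1.84
```

View pics/c2.png

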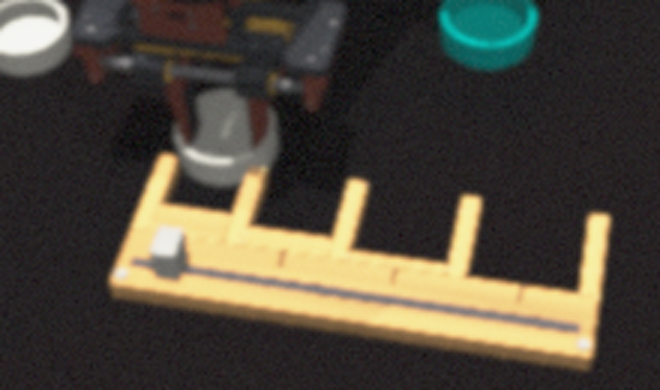

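The dish is at the mouth of bay 1, between the first two walls at about (165,160) and (255,172), and there is no contact force yet. I'll press.

{"name": "jog_arm", "arguments": {"series": [[[-0.01, 0, 0, 0], [-0.015, 0, 0, 0], [-0.02, 0, 0, 0], [-0.025, 0, 0, 0], [-0.025, 0, 0, 0]]]}}

```text
t: 6.25
eef_pos: [521.8, -139.7, 8.7]
tcp_rot: [0.007, 1.0, 0.0, -0.002]
wrist_force: [-6.2, -2.4, 2.9]
finger_gap: 0.509
grip_force: 3.7
```

```bash
python3 -c "
from h import *
go(-19,-123,9)"
```

```text
t 6.2 at [ -21.4 -123.4    8.7] shares [-0.0121  0.0019 -0.0015] turn 0.0003 F [-6.2 -2.4  2.9] gap 44.7 q6 -1.84
```

{"name": "jog_arm", "arguments": {"series": [[[-0.01, 0, 0, 0], [-0.015, 0, 0, 0], [-0.015, 0, 0, 0], [-0.015, 0, 0, 0]]]}}

```text
t: 6.65
eef_pos: [522.7, -139.7, 8.5]
tcp_rot: [0.007, 1.0, 0.0, -0.004]
wrist_force: [-11.6, -4.5, 6.8]
finger_gap: 0.507
grip_force: 7.2
```

{"name": "jog_arm", "arguments": {"series": [[[0.1, 0, 0, 0], [0.16, 0, 0, 0], [0.16, 0, 0, 0], [0.16, 0.15, 0, 0], [0.16, 0.25, 0, 0], [0.16, 0.35, 0, 0], [0.16, 0.355, 0, 0], [0.16, 0.355, 0, 0]]]}}

```text
t: 7.45
eef_pos: [496.5, -68.1, 9.1]
tcp_rot: [0.006, 1.0, -0.0, 0.001]
wrist_force: [0.5, -1.1, -1.3]
finger_gap: 0.51
grip_force: 4.9
```

```bash
python3 -c "
from h import *
go(-18,-53,9)"
```

```text
t 7.5 at [-47.8 -52.2   9.1] shares [-0.1489 -0.0042  0.0007] turn 0.0017 F [ 0.5 -1.1 -1.3] gap 44.8 q6 -1.72
```

{"name": "jog_arm", "arguments": {"series": [[[-0.06, -0.003, 0, 0], [-0.1, -0.003, 0, 0], [-0.125, -0.003, 0, 0], [-0.145, -0.003, 0, 0], [-0.155, -0.003, 0, 0], [-0.165, -0.003, 0, 0], [-0.165, -0.003, 0, 0], [-0.165, -0.003, 0, 0]]]}}

```text
t: 8.25
eef_pos: [527.7, -69.5, 8.8]
tcp_rot: [0.007, 1.0, -0.0, -0.001]
wrist_force: [-3.1, -1.6, 0.6]
finger_gap: 0.509
grip_force: 5.6
```

```bash
python3 -c "
from h import *
go(-15,-53,9)"
```

```text
t 8.2 at [-16.5 -53.1   8.8] shares [-0.0077  0.0005 -0.0009] turn 0.0001 F [-3.1 -1.6  0.6] gap 44.7 q6 -1.71
```

{"name": "jog_arm", "arguments": {"series": [[[-0.01, 0, 0, 0], [-0.02, 0, 0, 0], [-0.02, 0, 0, 0], [-0.02, 0, 0, 0]]]}}

```text
t: 8.65
eef_pos: [528.5, -69.5, 8.5]
tcp_rot: [0.007, 1.0, 0.0, -0.004]
wrist_force: [-12.2, -6.3, 7.8]
finger_gap: 0.511
grip_force: 8.5
```

```bash
python3 -c "
from h import *
go(-12,-53,9)"
```

```text
t 8.7 at [-15.7 -53.1   8.5] shares [-0.0186  0.0006 -0.0028] turn 0.0009 F [-12.2  -6.3   7.8] gap 44.9 q6 -1.71
```

{"name": "jog_arm", "arguments": {"series": [[[0.1, 0, 0, 0], [0.17, 0, 0, 0], [0.17, 0, 0, 0], [0.17, 0.15, 0, 0], [0.17, 0.3, 0, 0], [0.17, 0.393, 0, 0], [0.17, 0.393, 0, 0], [0.17, 0.393, 0, 0]]]}}

```text
t: 9.45
eef_pos: [500.7, 9.9, 9.1]
tcp_rot: [0.006, 1.0, -0.0, 0.001]
wrist_force: [0.1, -1.1, -1.1]
finger_gap: 0.506
grip_force: 5.8
```

```bash
python3 -c "
from h import *
go(-9,25,9)"
```

```text
t 9.4 at [-44.6  25.9   9.1] shares [-0.1781 -0.0047  0.0009] turn 0.0016 F [ 0.1 -1.1 -1.1] gap 44.4 q6 -1.56
```

{"name": "jog_arm", "arguments": {"series": [[[-0.07, -0.003, 0, 0], [-0.12, -0.003, 0, 0], [-0.15, -0.003, 0, 0], [-0.17, -0.003, 0, 0], [-0.18, -0.003, 0, 0], [-0.19, -0.003, 0, 0], [-0.195, -0.003, 0, 0], [-0.195, -0.003, 0, 0]]]}}

```text
t: 10.25
eef_pos: [536.4, 8.1, 8.6]
tcp_rot: [0.007, 1.0, -0.0, -0.002]
wrist_force: [-5.5, -3.0, 2.9]
finger_gap: 0.505
grip_force: 7.0
```

```bash
python3 -c "
from h import *
go(-5,25,9)"
```

```text
t 10.2 at [-8.9 24.6  8.6] shares [-0.0197  0.0021 -0.0022] turn 0.0006 F [-5.5 -3.   2.9] gap 44.4 q6 -1.56
```

{"name": "jog_arm", "arguments": {"series": [[[-0.01, 0, 0, 0], [-0.018, 0, 0, 0], [-0.018, 0, 0, 0], [-0.018, 0, 0, 0]]]}}

```text
t: 10.65
eef_pos: [537.7, 7.8, 8.4]
tcp_rot: [0.007, 1.0, -0.0, -0.004]
wrist_force: [-10.1, -4.5, 7.9]
finger_gap: 0.512
grip_force: 8.2
```

{"name": "jog_arm", "arguments": {"series": [[[0.1, 0, 0, 0], [0.2, 0, 0, 0], [0.2, 0, 0, 0], [0.2, 0.15, 0, 0], [0.2, 0.3, 0, 0], [0.2, 0.433, 0, 0], [0.2, 0.433, 0, 0], [0.2, 0.433, 0, 0]]]}}

```text
t: 11.45
eef_pos: [504.3, 96.0, 9.1]
tcp_rot: [0.006, 1.0, 0.0, 0.0]
wrist_force: [-0.3, -1.0, -1.0]
finger_gap: 0.512
grip_force: 3.8
```

```bash
python3 -c "
from h import *
go(-8,111,9)"
```

```text
t 11.4 at [-42.3 112.    9.1] shares [-0.1713 -0.0054  0.0005] turn 0.002 F [-0.3 -1.  -1. ] gap 44.9 q6 -1.39
```

{"name": "jog_arm", "arguments": {"series": [[[-0.07, -0.003, 0, 0], [-0.12, -0.003, 0, 0], [-0.15, -0.003, 0, 0], [-0.18, -0.003, 0, 0], [-0.21, -0.003, 0, 0], [-0.24, -0.003, 0, 0], [-0.26, -0.003, 0, 0], [-0.26, -0.003, 0, 0]]]}}

```text
t: 12.25
eef_pos: [556.1, 94.3, 9.0]
tcp_rot: [0.007, 1.0, 0.0, 0.0]
wrist_force: [-0.7, 0.1, -0.8]
finger_gap: 0.51
grip_force: 3.8
```

```bash
python3 -c "
from h import *
go(35,111,9)"
```

```text
t 12.2 at [  9.6 111.1   9. ] shares [-0.1272 -0.0003  0.0002] turn -0.0001 F [-0.7  0.1 -0.8] gap 44.8 q6 -1.41
```

It has entered bay 4. Now pushing it home.

{"name": "jog_arm", "arguments": {"series": [[[-0.03, 0, 0, 0], [-0.06, 0, 0, 0], [-0.085, 0, 0, 0], [-0.105, 0, 0, 0], [-0.12, 0, 0, 0], [-0.13, 0, 0, 0], [-0.135, 0, 0, 0], [-0.135, 0, 0, 0]]]}}

```text
t: 13.05
eef_pos: [582.5, 93.9, 8.9]
tcp_rot: [0.007, 1.0, 0.0, -0.0]
wrist_force: [0.0, -0.3, -0.5]
finger_gap: 0.512
grip_force: 3.8
```

```bash
python3 -c "
from h import *
go(38,111,9)"
```

```text
t 13.1 at [ 35.9 111.    8.9] shares [-0.0105 -0.0001 -0.0003] turn -0.0001 F [ 0.  -0.3 -0.5] gap 45.0 q6 -1.42
```

{"name": "jog_arm", "arguments": {"series": [[[-0.01, 0, 0, 0], [-0.015, 0, 0, 0], [-0.02, 0, 0, 0], [-0.025, 0, 0, 0], [-0.025, 0, 0, 0], [-0.025, 0, 0, 0]]]}}

```text
t: 13.65
eef_pos: [583.8, 93.7, 8.5]
tcp_rot: [0.007, 1.0, -0.0, -0.004]
wrist_force: [-9.0, 0.6, 6.9]
finger_gap: 0.511
grip_force: 6.8
```

```bash
python3 -c "
from h import *
go(38,111,9)"
```

```text
t 13.7 at [ 37.3 110.8   8.5] shares [-0.0036  0.0009 -0.0024] turn -0.0003 F [-9.   0.6  6.9] gap 44.9 q6 -1.42
```

{"name": "jog_arm", "arguments": {"series": [[[0.01, 0, 0, 0], [0.02, 0, 0, 0], [0.033, 0, 0, 0], [0.033, 0, 0, 0], [0.033, 0, 0, 0]]], "grip": 38}}

```text
t: 14.15
eef_pos: [581.1, 93.9, 9.1]
tcp_rot: [0.007, 1.0, 0.0, 0.0]
wrist_force: [0.7, -0.6, -0.4]
finger_gap: 0.435
grip_force: 0.0
```

```bash
python3 -c "
from h import *
go(33,111,9)"
```

```text
t 14.2 at [ 34.6 111.    9.1] shares [ 0.0079 -0.0002  0.0003] turn -0.0001 F [ 0.7 -0.6 -0.4] gap 38.2 q6 -1.42
```

Now lift to z≈100, travel over the marker (gauge 98, -125), and open.

{"name": "jog_arm", "arguments": {"series": [[[0.007, 0, -0.02, 0], [0.007, 0, -0.08, 0], [0.007, 0, -0.2, 0], [0.007, 0, -0.4, 0], [0.007, 0, -0.45, 0], [0.007, 0, -0.45, 0]]]}}

```text
t: 14.75
eef_pos: [581.1, 94.1, 101.5]
tcp_rot: [0.007, 1.0, 0.0, 0.002]
wrist_force: [-0.9, -0.7, -0.1]
finger_gap: 0.433
grip_force: 0.0
```

{"name": "jog_arm", "arguments": {"series": [[[-0.32, -1, 0, 0], [-0.32, -1, 0, 0], [-0.32, -1, 0, 0], [-0.32, -1, 0, 0], [-0.32, -1, 0, 0], [-0.32, -1, 0, 0], [-0.32, -1, 0, 0]]], "grip": 60}}

```text
t: 15.45
eef_pos: [639.4, -105.9, 97.8]
tcp_rot: [0.007, 1.0, 0.0, -0.001]
wrist_force: [-0.9, 1.1, 1.3]
finger_gap: 0.683
grip_force: 0.0
```

```bash
python3 -c "
from h import *
go(98,-125,60)
cv2.imwrite('pics/s3.png',imaging.get_image('scene')[:,:,::-1])
b=cv2.imread('pics/s3.png')[170:300,120:340]
cv2.imwrite('pics/c3.png',cv2.resize(b,None,fx=3,fy=3,interpolation=cv2.INTER_CUBIC))"
```

```text
t 15.4 at [ 95.6 -88.   97.8] shares [-0.0124 -0.1852  0.1887] turn -0.0003 F [-0.9  1.1  1.3] gap 59.9 q6 -1.74
```

View pics/c3.png

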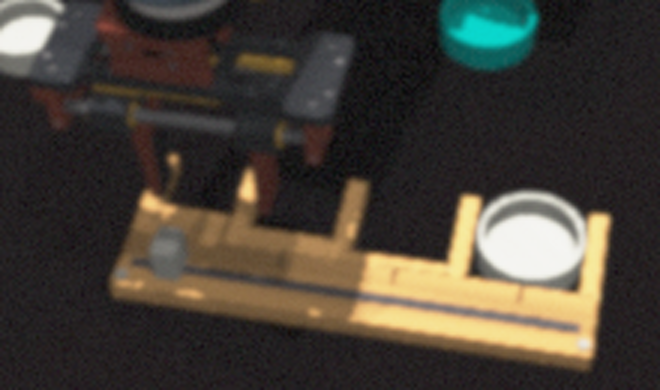

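The dish sits fully in bay 4, at about (530,240) in the crop. The marker is still parked at about (168,252).

{"name": "jog_arm", "arguments": {"series": [[[-0.0125, -0.185, 0, 0], [-0.0125, -0.185, 0.1, 0], [-0.0125, -0.185, 0.19, 0], [-0.0125, -0.185, 0.28, 0], [-0.0125, -0.185, 0.36, 0], [-0.0125, -0.185, 0.375, 0], [-0.0125, -0.185, 0.375, 0], [-0.0125, -0.185, 0.375, 0]]]}}

```text
t: 16.3
eef_pos: [643.0, -143.8, 24.4]
tcp_rot: [0.007, 1.0, -0.0, 0.0]
wrist_force: [0.2, -0.0, 0.1]
finger_gap: 0.682
grip_force: 0.0
```

```bash
python3 -c "
from h import *
go(98,-125,23)"
```

```text
t 16.3 at [  99.8 -125.8   24.4] shares [0.0092 0.0042 0.0068] turn 0.0003 F [ 0.2 -0.   0.1] gap 59.9 q6 -1.79
```

{"name": "jog_arm", "arguments": {"series": [[[0, 0, 0, 0], [0, 0, 0, 0], [0, 0, 0, 0], [0, 0, 0, 0], [0, 0, 0, 0], [0, 0, 0, 0], [0, 0, 0, 0], [0, 0, 0, 0]]], "grip": 14}}

```text
t: 17.1
eef_pos: [642.6, -144.0, 24.1]
tcp_rot: [0.007, 1.0, -0.0, -0.0]
wrist_force: [-0.7, -0.1, 1.2]
finger_gap: 0.204
grip_force: 30.0
```

```bash
python3 -c "
from h import *
go(99.8,111,24.4)"
```

```text
t 17.1 at [  99.4 -126.    24.1] shares [-0.002   1.1851 -0.0017] turn -0.0001 F [-0.7 -0.1  1.2] gap 17.9 q6 -1.8
```

Gripped at 17.9 mm, which is the marker. Sliding it left.

{"name": "jog_arm", "arguments": {"series": [[[0, 0.1, 0, 0], [0, 0.2, 0, 0], [0, 0.3, 0, 0], [0, 0.4, 0, 0], [0, 0.5, 0, 0], [0, 0.58, 0, 0], [0, 0.6, 0, 0], [0, 0.6, 0, 0]]]}}

```text
t: 17.9
eef_pos: [644.1, -22.9, 24.1]
tcp_rot: [0.007, 1.0, 0.0, -0.0]
wrist_force: [-2.1, 2.0, 3.2]
finger_gap: 0.205
grip_force: 30.0
```

{"name": "jog_arm", "arguments": {"series": [[[0, 0.1, 0, 0], [0, 0.2, 0, 0], [0, 0.3, 0, 0], [0, 0.4, 0, 0], [0, 0.5, 0, 0], [0, 0.57, 0, 0], [0, 0.58, 0, 0], [0, 0.58, 0, 0]]]}}

```text
t: 18.7
eef_pos: [645.5, 92.2, 24.0]
tcp_rot: [0.007, 1.0, 0.0, -0.0]
wrist_force: [-4.2, 1.9, 4.7]
finger_gap: 0.207
grip_force: 30.0
```

```bash
python3 -c "
from h import *
go(99.8,111,24.4)"
```

```text
t 18.7 at [ 99.  110.2  24. ] shares [-0.0042  0.0039 -0.0019] turn 0.0 F [-4.2  1.9  4.7] gap 18.2 q6 -1.43
```

{"name": "jog_arm", "arguments": {"series": [[[0, 0.004, 0, 0], [0, 0.004, 0, 0], [0, 0.004, 0, 0], [0, 0.004, 0, 0]]]}}

```text
t: 19.1
eef_pos: [645.5, 92.2, 24.1]
tcp_rot: [0.008, 1.0, 0.0, -0.001]
wrist_force: [-4.3, 0.8, 5.6]
finger_gap: 0.2
grip_force: 30.0
```

{"name": "jog_arm", "arguments": {"series": [[[0, 0, 0, 0], [0, 0, 0, 0], [0, 0, 0, 0], [0, 0, 0, 0], [0, 0, 0, 0]]], "grip": 50}}

```text
t: 19.6
eef_pos: [646.0, 92.7, 23.9]
tcp_rot: [0.007, 1.0, -0.0, 0.0]
wrist_force: [0.8, -0.4, 0.6]
finger_gap: 0.566
grip_force: 0.0
```

{"name": "jog_arm", "arguments": {"series": [[[0, 0, -0.1, 0], [0, 0, -0.3, 0], [0, 0, -0.6, 0], [0, -0.3, -0.8, 0], [0, -0.55, -0.8, 0], [0, -0.8, -0.8, 0], [0, -1, -0.8, 0], [0, -1, -0.8, 0]]]}}

```text
t: 20.4
eef_pos: [643.0, -111.7, 184.6]
tcp_rot: [0.009, 1.0, -0.001, 0.001]
wrist_force: [0.1, 0.3, -0.2]
finger_gap: 0.572
grip_force: 0.0
```

{"name": "jog_arm", "arguments": {"series": [[[0.5, -1, 0, 0], [0.5, -1, 0, 0], [0.5, -1, 0, 0], [0.5, -1, 0, 0], [0.5, -1, 0, 0], [0.5, -1, 0, 0]]]}}

```text
t: 21.0
eef_pos: [538.9, -308.0, 183.9]
tcp_rot: [0.009, 1.0, -0.0, -0.0]
wrist_force: [0.0, 0.3, -0.1]
finger_gap: 0.57
grip_force: 0.0
```

Run:
```python
from h import *
im={n:imaging.get_image(n)[:,:,::-1].copy() for n in("top","scene")}
for n in im: cv2.imwrite(f"pics/{n}9.png",im[n])
a=cv2.resize(im["top"][125:200,180:330],None,fx=5,fy=5,interpolation=cv2.INTER_CUBIC)
q=(proj("top",[g2w(G,98,111+dy,46) for dy in(-9,9)])-[180,125]+.5)*5
for p in q: cv2.line(a,(int(p[0]),10),(int(p[0]),40),(255,0,255),1)
b=cv2.resize(im["scene"][225:305,190:340],None,fx=5,fy=2.5,interpolation=cv2.INTER_CUBIC)
cv2.imwrite("pics/fin.png",np.vstack([a,b]));go(0,0,0)
```

```text
t 21.1 at [  -0.6 -288.9  183.8] shares [-0.0016  1.4438  0.9198] turn -0.0013 F [-0.2 -0.  -0.1] gap 49.8 q6 -2.09
```

View pics/fin.png

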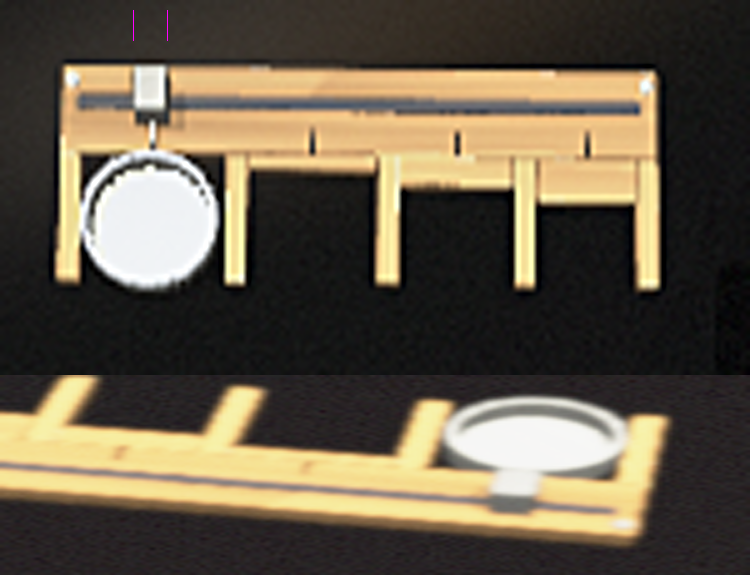

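The marker's top matches the expected columns (133-167) and its pointer sits on bay 4's line (about column 153). The dish is home in bay 4, and nothing touches the robot.

```bash
python3 -c "
from rig import workorder;print(workorder.hand_in())"
```

```text
the job is handed in; nothing more can be done
None
```

The dish was refused by bays 1 to 3 and entered bay 4, so it is the 74 mm dish; it is pushed fully home, the steel marker is set on bay 4's centre line, and the job is handed in at about 21 s with the other two dishes left untouched.

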